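# Take the snap-tab cover off the microscope light source

## Task

Open the white light-source unit for service: squeeze the green snap tab inward bit by bit, feeling with gentle tugs for the point where the grey cover comes free (too little or too much and it stays caught; too hard and the tab breaks), hold it there while you lift the cover, draw it back out from under the black keeper bridge and take it off without forcing it against the unit. Then set the cover down gently, not dropped, flat and right way up in the blue tray, and let go. Leave the dish, the amber jar and the yellow tip box where they stand.

Things in the scene. Friction and masses are not known exactly. Their poses are not given: they have to be found in the camera images.
- housing: white light-source unit fixed to the bench, 170 x 120 mm, 60 mm high to its rim; origin: centre of its underside, z up. A bay 120 mm long (x), 72 mm wide (y) and 10 mm deep in its top is closed by the grey cover. Under the tab, at the bay's -x end, lies a small steel catch plate (z = 57 to 59.5 mm) with an opening 20.5 mm long (x); it is adjusted differently on every unit, anywhere within 5.5 mm along x, and its setting is not measured.
- keeper (a point): middle of the inner edge of the roof's underside of the black keeper bridge at the unit's +x end, at (64, 0, 76) mm in the unit's frame; bridge 76 mm wide, x = 64 to 85 mm, top at z = 81 mm. The roof overhangs the cover's tongue by 8 mm with 13 mm free height above it, so the cover cannot go straight up.
- cover: grey cover, 80 to 180 g; origin: centre of the underside of its two feet, z up; starts at about (0, 0, 53 mm) in the unit's frame, axes parallel, with about 1.5 mm play each way. Plate 88 mm wide (y), x = -58 to 60 mm, z = 7 to 11 mm. Its feet drop 7 mm into the bay, so it must be 8 to 12 mm up before it can slide along x. More than 22 N against the unit damages it.
- tongue (a point): middle of the tip of the cover's tongue (50 mm wide, 3 mm thick) at (72, 0, 8.5) mm in the cover's frame, under the keeper at the start. With the cover 8 to 12 mm up, drawing it 12 to 14 mm towards its own -x (the tab end) frees the tongue and it lifts away.
- tab: green spring tab: upright paddle 30 mm wide (y), 4 mm thick, outer face at x = -50, top at z = 43 mm of the cover's frame (origin = cover's origin when free). Pressed, it slides to cover +x: 2 N preload, 1.2 N per mm, stop at 12.5 mm (17 N). Gripped with over 20 N it breaks. Pressed too little or too far, its foot catches under the catch plate and the cover stays held: see foot.
- foot (a point): middle of the tab's foot, at (-49, 0, 1.8) mm of the cover's frame when free; foot 18 mm long (x), so the plate's opening passes it only over 2.5 mm of tab travel: from 3 to 5.5 mm (6 to 8.5 N) up to 8.5 to 11 mm (12 to 15 N) by the plate's setting, 1.5 mm either way by the cover's play. Find it by feel: press a little further, tug up gently, repeat. 7 mm up, the foot is through.
- grip (a point): point on the cover at (-24.5, 0, 30) mm in its frame, midway between half-pressed tab and the rigid grip wall (32 mm wide, x = -12 to -6 mm, top at z = 45 mm). Pinch both from above along the cover's x: 44 mm over the outer faces at rest, 33 to 41 mm when free. Fingertips may reach up to 15 mm below this point and stay clear of unit and cover.
- tray: blue shallow tray fixed to the bench, outside 230 x 180 mm (x, y), 16 mm high, walls 5 mm, floor 5 mm thick; origin: centre of its underside, z up
- dish: bystander: round clear dish, 90 mm across, 15 mm high; origin: centre of underside
- vial: bystander: amber jar with white cap, 40 mm across, 65 mm high; origin: centre of underside
- tipbox: bystander: yellow pipette-tip box with a white lid, 69 x 99 mm, 56 mm high; origin: centre of underside
Mind the look-alikes: they are no part of the job. What is shaped like the cover but pink or purple is not meant.

How it is judged:
By the outcome, as a careful person would: the job done as asked, in the order asked, and still so for the second after the job is handed in, with the robot touching nothing.
It also fails if it takes over 58 s, if anything falls off the work surface, if the arm or the gripper's body presses on something with over 40 N, if the wrist force passes 120 N, or if a joint passes its speed limit or range.

## Robot

A 6-joint arm with a two-finger parallel gripper is mounted at the origin on the work surface. World frame = base frame: x ahead of the robot, y to its left, z up, the work surface at z = 0. Lengths are in m, angles in rad, forces in N, time in s.
With the tool pointing down it reaches from about 0.275 to 0.975 m from the base axis. Payload 8.4 kg.
Tool frame: the origin (TCP) lies midway between the tips of the shut fingers; the grasp point (between the pads) lies 19 mm behind it; z points along the fingers, y is the direction in which the jaws open and shut (so a half turn about z gives the same grasp; the last joint's range is limited). The gripper opens to 92 mm and grips with 3 to 60 N. Pads are 20 mm wide; open, the fingers measure 128 mm over their backs; the gripper's body (75 mm by 189 mm) begins 69 mm behind the grasp point.
Start: joints at [-1.276, 0.353, 1.633, -0, 1.155, -0.002], TCP at [0.183, -0.598, 0.215] pointing down, gripper open.
Joint ranges: [-2.63, 2.63], [-0.92, 2.1], [0.06, 2.66], [-1.3, 4.44], [0, 2.69], [-3.02, 3.02]. Speed limits (rad/s): [2.22, 2.22, 2.79, 3.14, 3.14, 3.14].

## Interface

Orientations are given as a 3x3 rotation matrix whose columns are the frame's x, y, z axes.
In Python, from workcell import ctrl, solver, optics, workorder gives the robot as it stands. The module is installed in compiled form; this text tells all that it offers. Calls block until the motion is done:
- ctrl.move_pose(position, orientation): joint-space move of the TCP to a pose.
- ctrl.move_l(position, speed=0.15, frame=None): straight line of the TCP; frame=None keeps the orientation; speed is the mean speed in m/s.
- ctrl.movej(angles): joint-space move.
- ctrl.gripper_to(opening, f_grip=None): finger opening in m; f_grip is the grip in N (None keeps the last); returns when the fingers have stopped.
- ctrl.wait(seconds).
- solver.ik(position, orientation): joint angles nearest the present ones, or None.
- ctrl.get_state(): the state.
- optics.snapshot(name): name is "scene" or "top" or "wrist"; returns a dict with "color" (420x560x3 uint8, red, green, blue), "fx", "fy", "cx", "cy" (pixels), "T" (4x4, takes a point from camera to world coordinates). Camera axes: x right, y down, z forward; pixel columns grow to the right and rows downward; lengths in m; the calibration is good to about 2 mm. A picture is of the moment at which its call begins. There is no depth.
A pose or a line that the arm cannot do raises ctrl.IKError and nothing moves.
- workorder.close_job(): hands the job in, once; it reports no verdict.
The state is a dict: "t": time; "joint_pos": joint angles; "qd": joint speeds; "joint_torque": joint torques, N m; "ee_pos": TCP position; "tcp_rot": TCP orientation; "ft_force": force on the tool from outside, world axes, zero at the start; "moment": the same for the moment, N m; "finger_gap": finger opening in m.
Only numpy, scipy, OpenCV 4.12 (cv2) and the standard library are available. Lean on these libraries where they do the work, as an engineer would, in place of code of your own. Each camera call takes 0.05 s, during which the arm holds its last target.

## Working session

There is one attempt and no reset: what is moved stays moved. The work goes in short steps, each a Python script; the robot and the scene stay as the last script left them, time stands still between calls to the robot, and variables do not carry over. Pictures are saved under pics/ and viewed, and the job is handed in when it is done.

```bash
ls; mkdir -p pics; python3 - <<'E'
from workcell import ctrl, solver, optics, workorder
import cv2,numpy as np
for n in ["scene","top","wrist"]:
    s=optics.snapshot(n); cv2.imwrite(f"pics/{n}0.png",s["color"][:,:,::-1]); print(n,s["fx"],s["fy"],s["cx"],s["cy"]);print(np.round(s["T"],4))
print(ctrl.get_state())
E
```

```text
pics
scene 479.5867166509774 479.5867166509774 270.41811507215385 223.9903896296285
[[ 0.6105  0.547  -0.5728  1.1824]
 [ 0.792  -0.4146  0.4482 -0.6187]
 [ 0.0077 -0.7272 -0.6863  0.9008]
 [ 0.      0.      0.      1.    ]]
top 421.49998984542174 421.49998984542174 291.7963728919997 207.06452719540022
[[-0.0253 -0.9925  0.12    0.4062]
 [-0.9997  0.0248 -0.0054 -0.0817]
 [ 0.0024 -0.1201 -0.9928  0.9747]
 [ 0.      0.      0.      1.    ]]
wrist 322.6078179606919 322.6078179606919 283.1291771065014 211.42601934145696
[[ 2.923e-01 -9.192e-01 -2.638e-01  2.575e-01]
 [-9.563e-01 -2.811e-01 -8.000e-02 -5.750e-01]
 [-6.000e-04  2.757e-01 -9.612e-01  3.842e-01]
 [ 0.000e+00  0.000e+00  0.000e+00  1.000e+00]]
{'t': 0.15, 'joint_pos': array([-1.27641442e+00,  3.53510896e-01,  1.63392678e+00, -2.84219990e-05,
        1.15516707e+00, -2.39103103e-03]), 'qd': array([ 0.00073694, -0.00222567, -0.00204472, -0.00028878,  0.0002186 ,
       -0.00071707]), 'joint_torque': array([-1.31378551e-03, -5.94207788e+01, -3.34468281e+01,  6.96220156e-02,
        2.04750267e-02, -5.46803767e-05]), 'ee_pos': array([ 0.18266736, -0.59734488,  0.21403813]), 'tcp_rot': array([[ 9.56281812e-01,  2.92446566e-01, -3.18539252e-04],
       [ 2.92446739e-01, -9.56281330e-01,  9.61004800e-04],
       [-2.35705855e-05, -1.01214718e-03, -9.99999488e-01]]), 'ft_force': array([0.36550452, 0.25908144, 0.75343477]), 'moment': array([ 0.04806051, -0.02274375, -0.0348776 ]), 'finger_gap': 0.09173598839878307}
```

View pics/scene0.png

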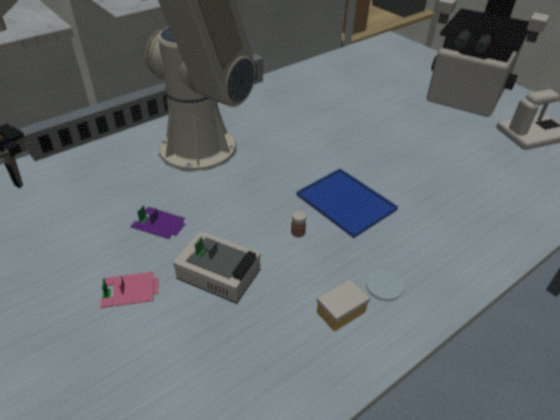

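View pics/top0.png

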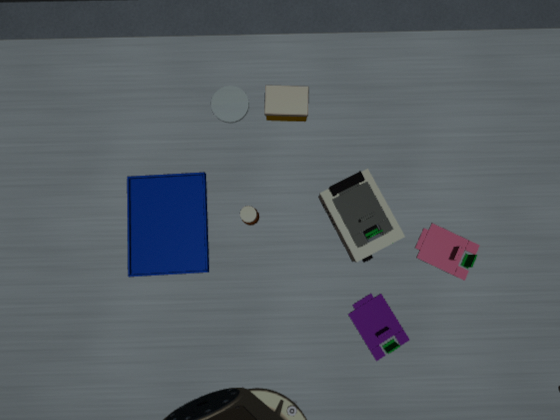

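View pics/wrist0.png

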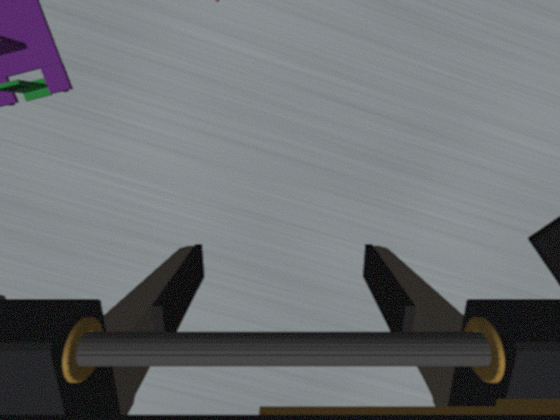

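The top view shows the unit around (361,215), with the black keeper at (347,184) and the green tab at (373,232). The tray is at (168,224), the jar at (249,215), the tip box at (287,103) and the dish at (230,104). The pink and purple look-alikes sit at lower right. Next I'll get coarse poses.

```bash
cat > h.py <<'E'
import cv2,numpy as np
from workcell import ctrl, solver, optics, workorder
def ray(s,u,v,z):
    d=s["T"][:3,:3]@np.array([(u-s["cx"])/s["fx"],(v-s["cy"])/s["fy"],1]); o=s["T"][:3,3]
    return (o+d*(z-o[2])/d[2])
def snap(n,f):
    s=optics.snapshot(n); cv2.imwrite(f"pics/{f}.png",s["color"][:,:,::-1]); s["hsv"]=cv2.cvtColor(s["color"],cv2.COLOR_RGB2HSV); return s
def big(m,roi=None):
    m=m.astype(np.uint8)*255
    if roi: 
        k=np.zeros_like(m); k[roi[1]:roi[3],roi[0]:roi[2]]=1; m=m*k
    c,_=cv2.findContours(m,cv2.RETR_EXTERNAL,cv2.CHAIN_APPROX_NONE)
    return sorted(c,key=cv2.contourArea,reverse=True)
def R_down(ydir):
    y=np.array([ydir[0],ydir[1],0.]);y/=np.linalg.norm(y);z=np.array([0,0,-1.]);return np.column_stack([np.cross(y,z),y,z])
E
python3 - <<'E'
from h import *
s=snap("top","top1")
H,S,V=[s["hsv"][:,:,i].astype(int) for i in range(3)]
for p in [(330,205),(390,235),(360,205),(372,231),(345,185),(300,250),(168,224),(376,215),(352,250)]: print(p,s["hsv"][p[1],p[0]])
c=big((H>105)&(H<130)&(S>120),(100,140,240,300))[0]
b=cv2.boxPoints(cv2.minAreaRect(c)); print(cv2.minAreaRect(c)); P=np.array([ray(s,*p,0.016) for p in b]);print(P, P.mean(0),np.linalg.norm(np.diff(P,axis=0),axis=1))
c=big((H>50)&(H<80)&(S>120)&(V>60),(320,160,410,265))[0]; print(cv2.boundingRect(c), ray(s,*cv2.minAreaRect(c)[0],0.09))
im=cv2.resize(s["color"][150:280,300:500],None,fx=4,fy=4,interpolation=cv2.INTER_CUBIC);cv2.imwrite("pics/crop1.png",im[:,:,::-1])
E
```

```text
(330, 205) [ 41  21 131]
(390, 235) [ 41  21 131]
(360, 205) [68 18 57]
(372, 231) [ 67 224  81]
(345, 185) [60 43  6]
(300, 250) [100  28 110]
(168, 224) [110 238 104]
(376, 215) [68 18 58]
(352, 250) [ 45  16 131]
((166.66165161132812, 224.0109100341797), (101.75352478027344, 80.57098388671875), 88.15238952636719)
[[0.60754922 0.29701871 0.016     ]
 [0.60904631 0.11110303 0.016     ]
 [0.37625007 0.10389057 0.016     ]
 [0.3750695  0.28450218 0.016     ]] [0.49197878 0.19912862 0.016     ] [0.18592171 0.23290793 0.18061547]
(365, 229, 18, 9) [ 0.45502576 -0.25663151  0.09      ]
```

View pics/crop1.png

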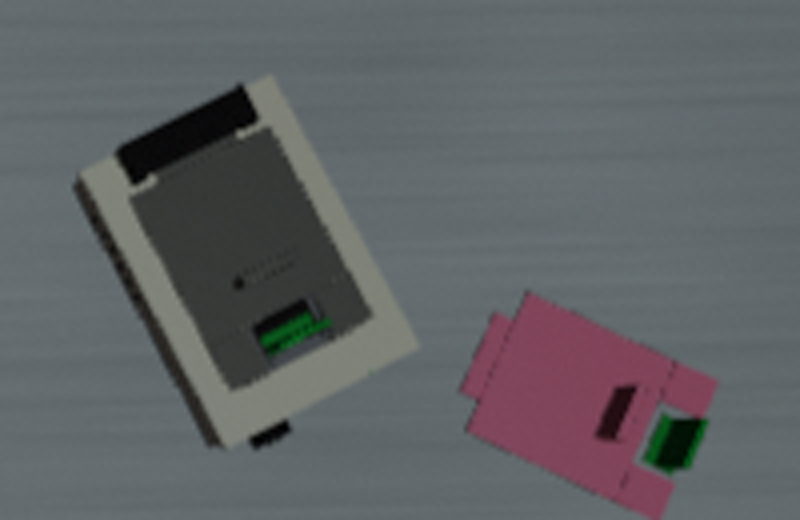

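The crop shows the unit's white rim quadrilateral, the black keeper at its upper left, the green tab in the cover's slot near the lower right end, and the grip wall ahead of it. I'll fit the rim and compare it with the given 170x120.

```bash
python3 - <<'E'
from h import *
s=snap("top","top2")
H,S,V=[s["hsv"][:,:,i].astype(int) for i in range(3)]
c=big((H<60)&(S<50)&(V>105)&(V<200),(315,160,410,268))
c=[x for x in c if cv2.contourArea(x)>30]; print([cv2.contourArea(x) for x in c])
a=np.vstack(c)[:,0]
P=np.array([ray(s,*p,0.06)[:2] for p in a],np.float32)
r=cv2.minAreaRect(P); print(r)
b=cv2.boxPoints(r); print(b)
g=ray(s,372.5,231,0.09)[:2]
# long axis away from tab
e=[b[1]-b[0],b[2]-b[1]]; e=max(e,key=np.linalg.norm); e=e/np.linalg.norm(e)
if e@(g-np.array(r[0]))>0:e=-e
print("centre",r[0],"xdir",e,np.degrees(np.arctan2(e[1],e[0])))
grip=np.array(r[0])-0.0245*e
for zt in [.25,.2,.083]:
  for sg in (1,-1):
    print(zt,sg,solver.ik([*grip,zt],R_down(sg*e)))
print(R_down(e))
E
```

```text
[1356.0]
((0.4969891905784607, -0.2391473352909088), (0.16882845759391785, 0.11889296025037766), 25.867446899414062)
[[ 0.39509684 -0.2224862 ]
 [ 0.44696873 -0.32946676]
 [ 0.59888154 -0.25580847]
 [ 0.54700965 -0.14882791]]
centre (0.4969891905784607, -0.2391473352909088) xdir [0.8998058  0.43629074] 25.867453
0.25 1 [-4.87052035e-01  1.81345213e-01  1.78256220e+00 -4.44089210e-16
  1.17768524e+00 -9.38524265e-01]
0.25 -1 [-4.87052035e-01  1.81345213e-01  1.78256220e+00 -4.44089210e-16
  1.17768524e+00  2.20306839e+00]
0.2 1 [-4.87052035e-01  2.31517716e-01  1.83737242e+00 -4.44089210e-16
  1.07270252e+00 -9.38524265e-01]
0.2 -1 [-4.87052035e-01  2.31517716e-01  1.83737242e+00 -4.44089210e-16
  1.07270252e+00  2.20306839e+00]
0.083 1 [-4.87052035e-01  3.84468769e-01  1.93165308e+00 -4.44089210e-16
  8.25470808e-01 -9.38524265e-01]
0.083 -1 [-4.87052035e-01  3.84468769e-01  1.93165308e+00 -4.44089210e-16
  8.25470808e-01  2.20306839e+00]
[[-0.43629073  0.89980576  0.        ]
 [ 0.89980576  0.43629073  0.        ]
 [ 0.          0.         -1.        ]]
```

The rim fits at 169x119 mm against the given 170x120, with yaw 25.9°. Now a closer look with the wrist camera to refine this.

```bash
python3 - <<'E'
from h import *
e=np.array([.8998,.4363]); c=np.array([.497,-.2391]); R=R_down(e)
p=c-0.075*R[:2,0]
ctrl.move_pose([*p,0.24],R); ctrl.wait(0.3)
s=snap("wrist","w1"); print(ctrl.get_state()["t"],np.round(s["T"],3))
for q in ([-85,-60],[-85,60],[85,60],[85,-60]):pass
E
```

```text
2.2583 [[ 0.9    0.418  0.12   0.496]
 [ 0.435 -0.865 -0.249 -0.237]
 [-0.     0.276 -0.961  0.41 ]
 [ 0.     0.     0.     1.   ]]
```

View pics/w1.png

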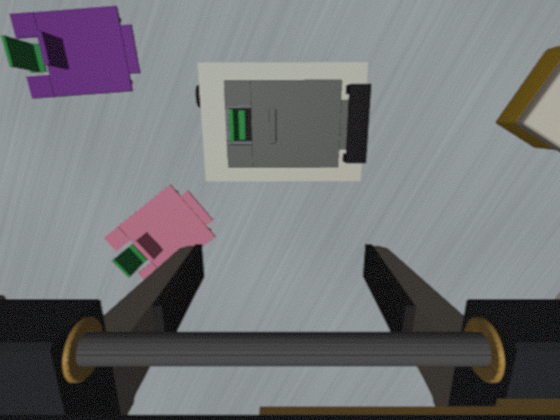

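The wrist view shows the unit's rim from (199,63) to (368,181), the tab at (239,124), the wall at (272,125) and the keeper at (358,122). I'll refine from these.

```bash
python3 - <<'E'
from h import *
s=snap("wrist","w2")
H,S,V=[s["hsv"][:,:,i].astype(int) for i in range(3)]
for p in [(215,70),(300,75),(300,100),(239,124),(233,124),(272,125),(400,80),(228,150),(342,125)]: print(p,s["hsv"][p[1],p[0]])
im=cv2.resize(s["color"][50:190,185:385],None,fx=4,fy=4,interpolation=cv2.INTER_CUBIC);cv2.imwrite("pics/crop2.png",im[:,:,::-1])
a=np.vstack([x for x in big((H<60)&(S<60)&(V>120),(190,55,380,190)) if cv2.contourArea(x)>30])[:,0]
P=np.array([ray(s,*p,0.06)[:2] for p in a],np.float32); r=cv2.minAreaRect(P); print(r)
g=big((H>50)&(H<80)&(S>120)&(V>50),(220,95,260,150))
e=np.array([.8998,.4363]); n=np.array([-.4363,.8998]); c=np.array(r[0])
for x in g[:3]:
  Q=np.array([ray(s,*p[0],0.096)[:2] for p in x])-c; print(cv2.contourArea(x),cv2.boundingRect(x),(Q@e).min(),(Q@e).max(),(Q@n).min(),(Q@n).max())
E
```

```text
(215, 70) [ 39  10 174]
(300, 75) [ 34  12 175]
(300, 100) [70  8 93]
(239, 124) [ 66 159 112]
(233, 124) [ 65 146  84]
(272, 125) [ 90   5 100]
(400, 80) [ 98  14 150]
(228, 150) [70  8 95]
(342, 125) [60  5 94]
((0.49774685502052307, -0.2427671253681183), (0.17086757719516754, 0.12019076943397522), 25.814437866210938)
202.0 (237, 110, 9, 30) -0.04301215675711347 -0.03512491770562947 -0.01279555946973582 0.013560635839559394
116.0 (229, 110, 6, 32) -0.049946148034223224 -0.04550038913245557 -0.014647659730108948 0.013569253465394455
```

View pics/crop2.png

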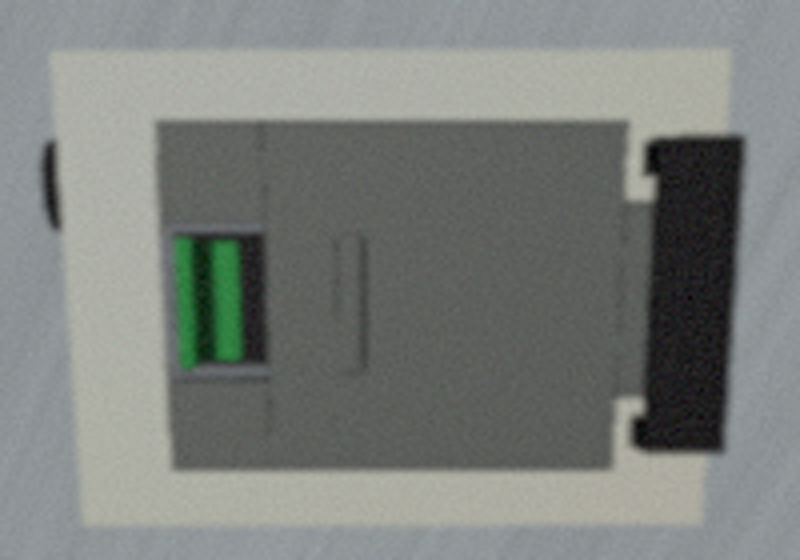

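The rim measures 170.9x120.2 and the tab strip lies at x −50 to −45.5 in the unit frame, which is consistent. The top and wrist centres differ by 0.9 mm along the unit's x and 3.5 mm across, so I'll use a wrist-weighted mean. I'll hover just above the tab and check its position against the fingers.

```bash
python3 - <<'E'
from h import *
a=np.radians(25.83);e=np.array([np.cos(a),np.sin(a)]); c=np.array([.4974,-.2417]); R=R_down(e)
p=c-0.0245*e
ctrl.gripper_to(0.060,10)
ctrl.move_pose([*p,0.150],R); ctrl.move_l([*p,0.105],0.1); ctrl.wait(.2)
s=snap("wrist","w3"); st=ctrl.get_state(); print(st["t"],st["ee_pos"]-[*p,.105],st["ft_force"],st["finger_gap"])
Ti=np.linalg.inv(s["T"])
def pr(P): q=Ti[:3,:3]@P+Ti[:3,3]; return q[0]/q[2]*s["fx"]+s["cx"],q[1]/q[2]*s["fy"]+s["cy"]
print(pr(st["ee_pos"]),pr(st["ee_pos"]+.03*np.r_[e,0]),pr(st["ee_pos"]-.03*np.r_[e,0]))
E
```

```text
4.3333 [ 0.00040349 -0.00022142  0.00063528] [-0.04812624 -0.22941042 -0.02609692] 0.060280489605808556
(np.float64(282.7232844141062), np.float64(258.68676913791523)) (np.float64(335.01358618048084), np.float64(258.6679316198977)) (np.float64(230.42761510486142), np.float64(258.7056085895836))
```

View pics/w3.png

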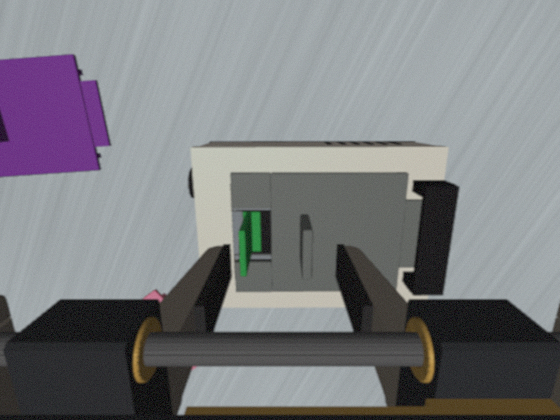

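The fingers at columns 231 and 337 straddle the tab (outer face near 240) and the wall (outer face near 312). The midpoint sits 4.3 mm to −x against an expected 3.5 mm, so alignment is good to about 1 mm. I'll descend centred at −28 mm and close to contact.

```bash
cat >> h.py <<'E'
a=np.radians(25.83);e=np.array([np.cos(a),np.sin(a)]);e3=np.r_[e,0]; c=np.array([.4974,-.2417]); R=R_down(e)
F0=np.zeros(3)
def F(n=4):
    f=[]
    for i in range(n): f.append(ctrl.get_state()["ft_force"]); ctrl.wait(0.01)
    f=np.mean(f,0); return np.array([f[:2]@e, f[2]])
def line(msg,tgt=None):
    st=ctrl.get_state(); p=st["ee_pos"]; f=F(); print(msg,"t%.2f gap%.2f x%.2f z%.2f Fe%.2f Fz%.2f"%(st["t"],st["finger_gap"]*1e3,((p[:2]-c)@e)*1e3,p[2]*1e3,*f))
    return f
E
python3 - <<'E'
from h import *
x=-0.0285
ctrl.move_l([*(c+x*e),0.0705],0.06); ctrl.wait(.1)
line("down")
for g in (47,45.5,44.5,43.8,43.2):
    ctrl.gripper_to(g/1e3,18); line(g)
E
```

```text
down t5.16 gap59.79 x-28.31 z70.77 Fe0.38 Fz0.36
47 t5.58 gap47.10 x-28.46 z70.59 Fe-0.57 Fz-0.40
45.5 t5.84 gap45.43 x-28.51 z70.49 Fe0.51 Fz-0.33
44.5 t6.09 gap44.62 x-28.61 z70.49 Fe-1.01 Fz0.26
43.8 t6.34 gap43.62 x-28.53 z70.49 Fe-0.11 Fz0.19
43.2 t6.59 gap43.37 x-28.40 z70.50 Fe0.40 Fz-0.20
```

```bash
cat >> h.py <<'E'
def tug(x,z0,b,steps=(0.9,1.8,2.7,3.6),thr=2.9):
    pk=[]
    for dz in steps:
        ctrl.move_l([*(c+x*e),z0+dz*1e-3],0.02); f=F(8); pk.append(round(f[1]-b,2))
        if f[1]-b<-thr: ctrl.move_l([*(c+x*e),z0],0.03); return False,pk
    return True,pk
E
python3 - <<'E'
from h import *
x=-0.0285; z0=.0705; g=43.2
b=F(20); print("base",b)
for g2 in (41.2,40.4):
    x+=(g-g2)/2e3; g=g2
    ctrl.move_l([*(c+x*e),z0],0.03); ctrl.gripper_to(g/1e3,18); line(g); 
    r=tug(x,z0,b[1]); print(r)
    if r[0]: break
    line("back")
print(x,g)
E
```

```text
base [ 0.38369655 -0.15650207]
41.2 t7.28 gap41.35 x-27.40 z70.55 Fe0.39 Fz-0.38
(False, [np.float64(-0.62), np.float64(-5.96)])
back t8.19 gap41.36 x-27.27 z70.68 Fe-0.04 Fz-0.83
40.4 t8.69 gap40.52 x-27.02 z70.57 Fe0.43 Fz-0.56
(False, [np.float64(-0.97), np.float64(-6.25)])
back t9.61 gap40.29 x-26.92 z70.68 Fe-0.02 Fz-1.16
-0.0271 40.4
```

Clear catch signal: at 1.8 mm of tug the force is about −6 N, and it falls back afterwards. I'll continue pressing with finer tug increments.

```bash
python3 - <<'E'
from h import *
x=-0.0271; z0=.0705; g=40.4; b=-.3
while g>32.3:
    g2=g-.7; x+=(g-g2)/2e3; g=g2
    ctrl.move_l([*(c+x*e),z0],0.03); ctrl.gripper_to(g/1e3,18); f=line(round(g,2))
    r=tug(x,z0,b,(1.3,1.8,2.6,3.4)); print(r)
    if r[0]: break
    if abs(f[0])>3: print("side force"); break
line("end");print(x,g)
E
```

```text
39.7 t10.11 gap39.89 x-26.65 z70.60 Fe0.45 Fz-0.69
(False, [np.float64(-2.84), np.float64(-8.04)])
39.0 t11.49 gap39.00 x-26.27 z70.62 Fe0.61 Fz0.04
(False, [np.float64(-2.85), np.float64(-7.78)])
38.3 t12.88 gap38.45 x-25.90 z70.62 Fe0.57 Fz-0.06
(False, [np.float64(-2.3), np.float64(-7.25)])
37.6 t14.26 gap37.77 x-25.52 z70.64 Fe0.96 Fz0.11
(True, [np.float64(-0.91), np.float64(-0.51), np.float64(-0.65), np.float64(-1.04)])
end t15.56 gap37.69 x-25.69 z73.92 Fe0.01 Fz-0.75
-0.025699999999999987 37.59999999999999
```

Free at gap 37.6 (6.4 mm of travel). I'll squeeze a touch further for margin, then lift to 10 mm while watching the force.

```bash
python3 - <<'E'
from h import *
x=-0.0257; z0=.0705; g=37.1
x+=.00025
ctrl.gripper_to(g/1e3,18); ctrl.move_l([*(c+x*e),z0+.0034],0.03); line("sq")
for dz in (5,6.5,8,9,10):
    ctrl.move_l([*(c+x*e),z0+dz*1e-3],0.02); f=line(dz)
    if f[1]<-4 or abs(f[0])>4: print("STOP"); break
s=snap("wrist","w4"); snap("scene","s4")
im=cv2.resize(s["color"][100:340,150:480],None,fx=2,fy=2); cv2.imwrite("pics/w4c.png",im[:,:,::-1])
s=optics.snapshot("scene"); im=cv2.resize(s["color"][210:320,150:290],None,fx=5,fy=5); cv2.imwrite("pics/s4c.png",im[:,:,::-1])
E
```

```text
sq t16.06 gap37.25 x-25.43 z73.92 Fe-0.01 Fz-0.95
5 t16.34 gap37.16 x-25.37 z75.67 Fe-0.02 Fz-1.17
6.5 t16.62 gap37.26 x-25.40 z77.12 Fe-0.23 Fz-0.86
8 t16.91 gap37.04 x-25.41 z78.59 Fe-0.04 Fz-1.29
9 t17.19 gap36.82 x-25.43 z79.57 Fe0.17 Fz-0.84
10 t17.48 gap37.26 x-25.42 z80.57 Fe-0.18 Fz-1.23
```

View pics/w4c.png

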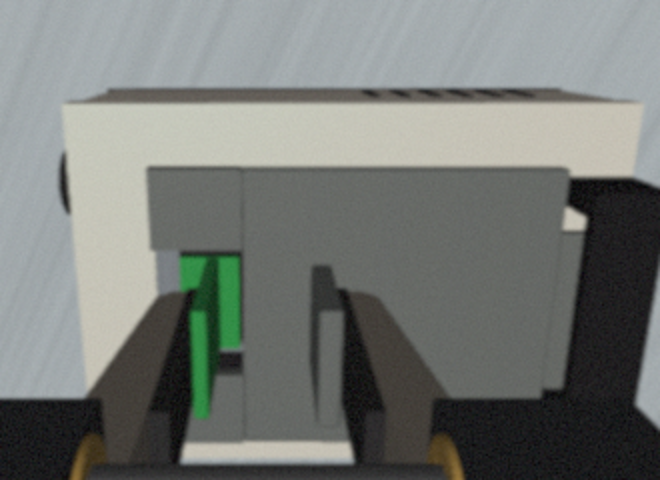

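View pics/s4c.png

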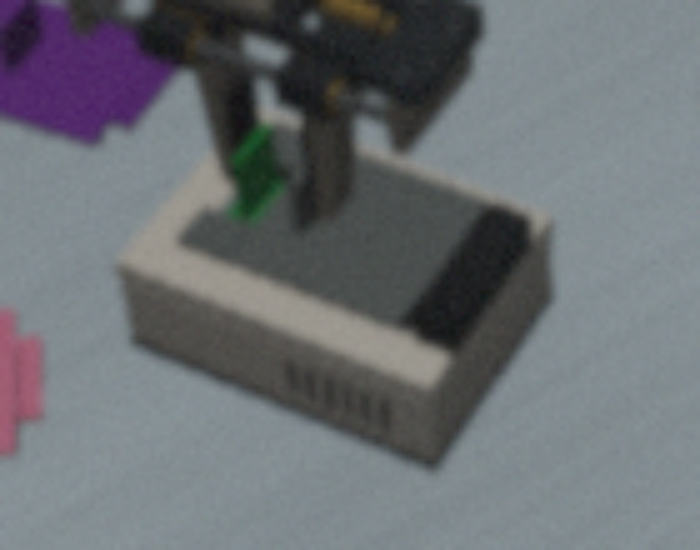

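The cover is up with the grip and parallel to the unit, and its tongue is still under the keeper (right edge of the crop). Lifted weight reads about 1 N. Drawing back 13 mm, then up.

```bash
python3 - <<'E'
from h import *
x0=-0.02545; z0=.0705
for dx in (3,6,9,11.5,13.2):
    ctrl.move_l([*(c+(x0-dx/1e3)*e),z0+.010],0.03); f=line(dx)
    if abs(f[0])>5 or abs(f[1])>5: print("STOP"); break
else:
  x=x0-.0132
  for dz in (12,15,20,30):
    ctrl.move_l([*(c+x*e),z0+dz*1e-3],0.03); f=line(dz)
    if f[1]<-5: print("STOP"); break
s=snap("wrist","w5")
E
```

```text
3 t17.91 gap37.12 x-28.68 z80.46 Fe0.27 Fz-0.94
6 t18.19 gap37.03 x-31.65 z80.49 Fe0.29 Fz-0.81
9 t18.48 gap37.32 x-34.65 z80.50 Fe-0.14 Fz-1.34
11.5 t18.76 gap37.21 x-37.12 z80.49 Fe0.40 Fz-1.44
13.2 t19.04 gap37.23 x-38.72 z80.49 Fe0.16 Fz-1.13
12 t19.32 gap37.23 x-38.53 z82.69 Fe-0.33 Fz-1.05
15 t19.61 gap37.40 x-38.50 z85.75 Fe0.13 Fz-1.35
20 t19.96 gap37.17 x-38.53 z90.79 Fe-0.00 Fz-0.81
30 t20.48 gap37.23 x-38.58 z100.72 Fe0.13 Fz-0.84
```

View pics/w5.png

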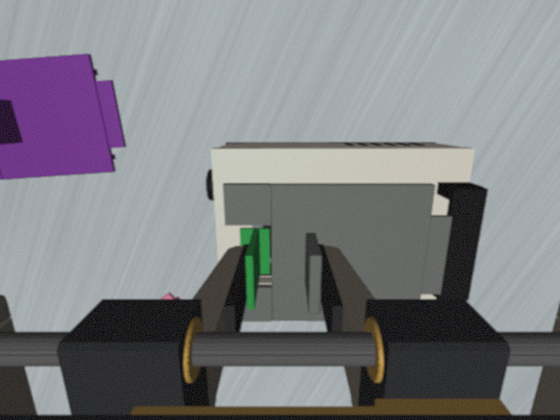

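The tongue is clear of the keeper and the unit and the load is free. Carrying to the tray, with a check at hover.

```bash
python3 - <<'E'
from h import *
p=ctrl.get_state()["ee_pos"]
ctrl.move_l([*(c-.0386*e),0.19],0.12); line("up")
b=np.radians(2.4); e2=np.array([np.cos(b),np.sin(b)]); R2=R_down(e2)
tc=np.array([.492,.1975]); q=tc-.0316*e2
ctrl.move_pose([*q,0.19],R2); line("over")
ctrl.move_l([*q,0.085],0.1); ctrl.wait(.2); line("hover")
st=ctrl.get_state(); print(st["ee_pos"],q,st["ft_force"])
snap("top","t6"); snap("wrist","w6"); 
s=optics.snapshot("scene"); im=cv2.resize(s["color"][100:300,230:480],None,fx=3,fy=3); cv2.imwrite("pics/s6.png",im[:,:,::-1])
E
```

```text
up t21.46 gap37.11 x-38.90 z189.34 Fe-0.14 Fz-0.60
over t23.16 gap37.22 x157.48 z189.90 Fe0.06 Fz-1.26
hover t24.59 gap37.49 x157.87 z85.49 Fe0.07 Fz-1.26
[0.4607255  0.19629345 0.08545948] [0.46042772 0.19617673] [ 0.24591407 -0.40511963 -0.32719331]
```

View pics/w6.png

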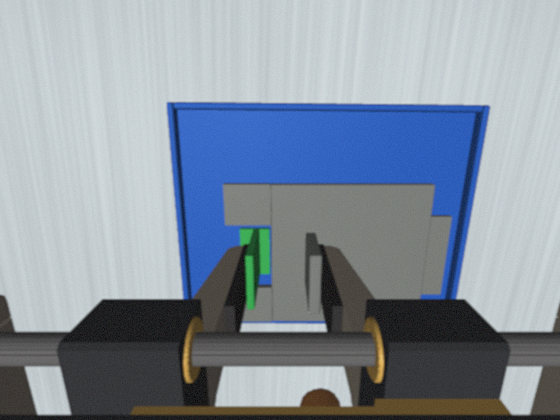

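View pics/s6.png

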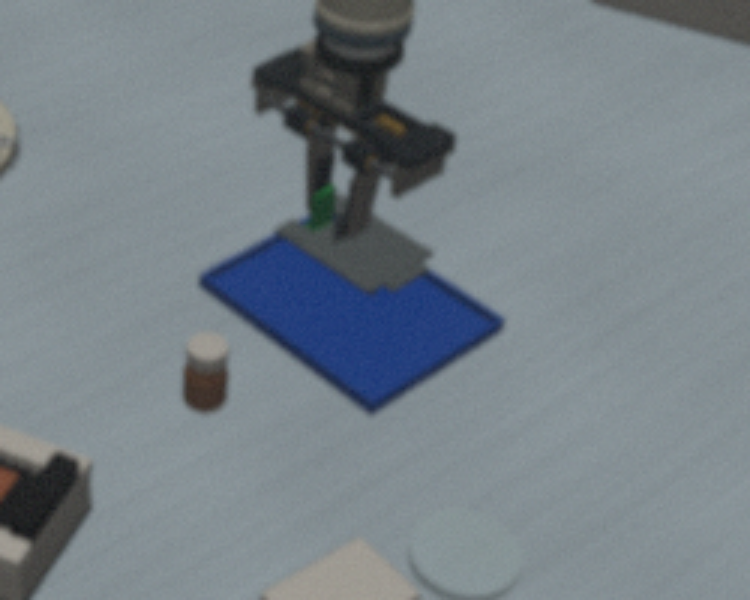

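View pics/t6.png

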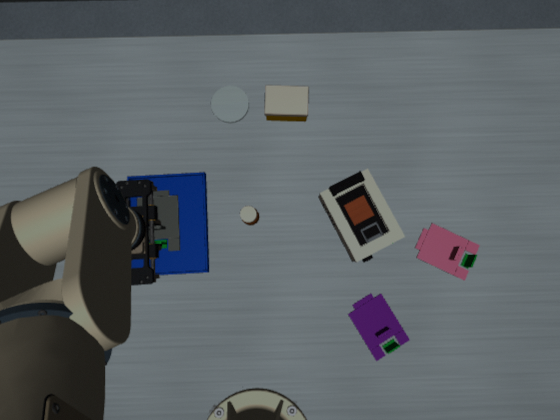

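The cover hangs level over the tray in both views, with the tray's far corners at (169,103) and (487,107) in the wrist image. I'll check the tray centre from those two before lowering.

```bash
python3 - <<'E'
from h import *
s=optics.snapshot("wrist")
A=ray(s,169,103,.016);B=ray(s,487,107,.016); d=(B-A)[:2]; print(A,B,np.linalg.norm(d),np.degrees(np.arctan2(d[1],d[0])))
u=d/np.linalg.norm(d); print("centre",(A+B)[:2]/2+0.09*np.array([u[1],-u[0]]))
# tongue/plate edge rows: cover in image
b=np.radians(2.4); e2=np.array([np.cos(b),np.sin(b)])
zo=.0855-.0175
for uv,z in [((224,184),zo+.011),((433,185),zo+.011),((450,217),zo+.010)]:
    P=ray(s,*uv,z); t=ctrl.get_state()["ee_pos"]; v=P-t; print(uv,v[:2]@e2,v[:2]@np.array([-e2[1],e2[0]]))
E
```

```text
[0.37690647 0.2808992  0.016     ] [0.6013124  0.28758034 0.016     ] 0.22450536639278396 1.7053395299842684
centre [0.49178778 0.19427963]
(224, 184) -0.03245929103081401 0.042590042674799926
(433, 185) 0.0837541484693087 0.04199905301945156
(450, 217) 0.09640472313402276 0.023080314819715834
```

The tray centre agrees to 3 mm and the cover's corners match its drawing to about 2 mm. Lowering with force watch.

```bash
python3 - <<'E'
from h import *
b=np.radians(2.4); e2=np.array([np.cos(b),np.sin(b)]); q=np.array([.492,.1945])-.0316*e2
ctrl.move_l([*q,0.035],0.08); line("35")
base=F(15)[1]; z=.0275
ctrl.move_l([*q,z],0.03); line("27.5")
while z>.0195:
    z-=.0007; ctrl.move_l([*q,z],0.02); f=F(8)[1]-base; print(round(z*1e3,1),round(f,2))
    if f>1.6: break
line("touch")
E
```

```text
35 t25.60 gap37.31 x156.42 z35.10 Fe-0.05 Fz-1.06
27.5 t26.16 gap37.27 x155.99 z27.26 Fe0.14 Fz-0.78
26.8 -0.04
26.1 -0.13
25.4 -0.07
24.7 -0.04
24.0 -0.14
23.3 -0.11
22.6 0.63
21.9 6.16
touch t28.73 gap37.42 x156.45 z22.24 Fe-1.08 Fz5.31
```

Contact came at z = 22.5 mm, where it was predicted, so the cover sits flat. I'll relieve the pressure, open in stages and retreat.

```bash
python3 - <<'E'
from h import *
b=np.radians(2.4); e2=np.array([np.cos(b),np.sin(b)]); q=np.array([.492,.1945])-.0316*e2
ctrl.move_l([*q,0.0224],0.02); line("rel")
g=37.2
for g2 in (39.5,42,44.5):
    q=q-e2*(g2-g)/2e3; g=g2
    ctrl.gripper_to(g2/1e3,15); ctrl.move_l([*q,.0224],0.03); line(g2)
ctrl.gripper_to(.060); line("open")
ctrl.move_l([*q,.10],0.08); ctrl.move_l([*q,.24],0.2); line("up")
ctrl.move_pose([.35,-.12,.3],R_down(e2)); ctrl.wait(.2); print(ctrl.get_state()["t"])
s=snap("top","t7"); s2=snap("scene","s7")
im=cv2.resize(s["color"][60:300,110:430],None,fx=2.4,fy=2.4); cv2.imwrite("pics/t7c.png",im[:,:,::-1])
im=cv2.resize(s2["color"][140:330,160:420],None,fx=3,fy=3); cv2.imwrite("pics/s7c.png",im[:,:,::-1])
E
```

```text
rel t29.01 gap37.39 x156.23 z22.36 Fe0.10 Fz0.51
39.5 t29.53 gap39.90 x155.18 z22.39 Fe-0.10 Fz-0.39
42 t30.07 gap41.85 x153.88 z22.36 Fe0.01 Fz-1.13
44.5 t30.60 gap44.41 x152.95 z22.49 Fe0.38 Fz0.33
open t31.06 gap60.22 x152.83 z22.40 Fe0.09 Fz0.25
up t33.06 gap60.21 x152.11 z238.80 Fe0.13 Fz-0.47
34.5583
```

View pics/t7c.png

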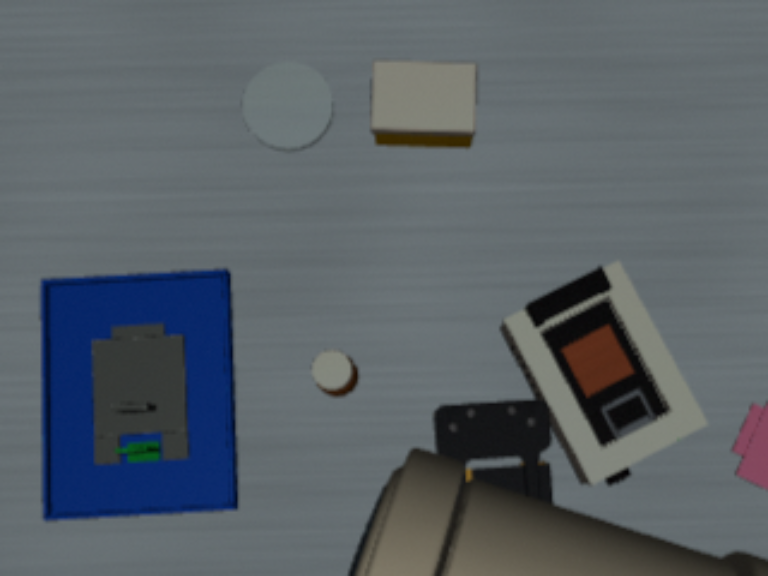

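View pics/s7c.png

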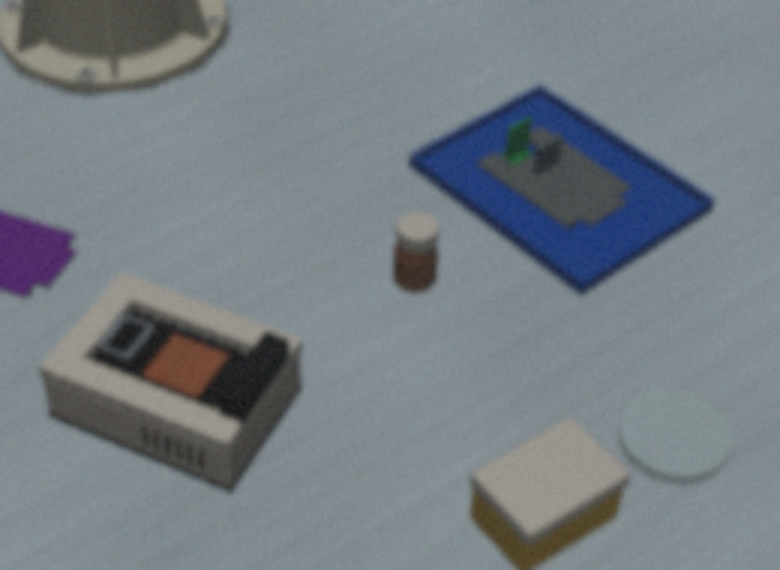

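The cover lies flat and upright well inside the tray, the unit is open, the bystanders are where they were, and the robot is clear. Handing in.

```bash
python3 - <<'E'
from h import *
print(workorder.close_job(), ctrl.get_state()["t"])
E
```

```text
the job is handed in; nothing more can be done
the job is handed in; nothing more can be done
```

The light-source unit is open, the grey cover is in the blue tray, and the job is handed in; the clock read 34.6 s at the last check, against the 58 s limit.

- **Release:** I squeezed the green tab in steps of 0.7–0.8 mm with a gentle tug at each. Five tugs stayed caught, pulling 6–8 N. The cover came free at a gap of 37.6 mm, about 6.4 mm of tab travel. The grip limit was set to 18 N throughout, and the tab did not break.
- **Removal:** I lifted the cover 10 mm, drew it back 13 mm and took it off. Side forces stayed under 0.5 N and the vertical reading matched the cover's weight.
- **Set-down:** The cover touched the tray at the predicted height with a brief push of about 6 N. I eased that off and opened the fingers in stages.
- **Last pictures:** The cover lies flat and right way up inside the tray, and the unit's bay is open. The dish, jar and tip box look unmoved by eye. The arm was clear of everything.
- **Disagreements:** The top and wrist cameras differed by about 3.5 mm across the unit and 3–5 mm on the tray centre. Both were within the margins of the pads and the tray.

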